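# Bed a new printing block in the handle-fitting jig

## Robot

A 6-joint arm with a two-finger parallel gripper is mounted at the origin on the work surface. World frame = base frame: x ahead of the robot, y to its left, z up, the work surface at z = 0. Lengths are in m, angles in rad, forces in N, time in s.
With the tool pointing down it reaches from about 0.375 to 0.975 m from the base axis. Payload 3.8 kg.
Tool frame: the origin (TCP) lies midway between the tips of the shut fingers; the grasp point (between the pads) lies behind it (env.grasp_offset is the z of the grasp point in the tool frame, in m); z points along the fingers, y is the line along which they close (so a half turn about z gives the same grasp; the last joint's range is limited). The gripper opens to 88 mm and grips with 3 to 60 N. Pads are 18 mm wide; open, the fingers measure 123 mm over their backs; the gripper's body (75 mm by 187 mm) begins 45 mm behind the grasp point.
Start: joints at [1.284, 0.264, 1.604, -0, 1.274, -0.037], TCP at [0.167, 0.654, 0.239] pointing down, gripper open.
Joint ranges: [-2.63, 2.63], [-0.94, 2.18], [0.31, 2.57], [-1.31, 4.45], [0, 2.66], [-2.55, 2.55]. Speed limits (rad/s): [2.57, 2.57, 3.14, 3.14, 3.14, 3.14].

## Interface

Orientations are given as a unit quaternion [x, y, z, w].
In Python, from cell import env gives the robot as it stands. Calls block until the motion is done:
- env.goto(position, orientation): joint-space move of the TCP to a pose.
- env.move_straight(position, frame=None, rate=0.15, max_force=None): straight line of the TCP; frame=None keeps the orientation; rate is the mean speed in m/s. With max_force (N) it stops when the force on the tool has changed by that much, and returns True; else False.
- env.goto_joints(angles): joint-space move.
- env.move_gripper(opening, squeeze=None): finger opening in m; squeeze is the grip in N (None keeps the last); returns when the fingers have stopped.
- env.hold(seconds).
- env.inverse_kinematics(position, orientation): joint angles nearest the present ones, or None.
- env.get_image(name): name is "scene" or "top" or "wrist"; returns a dict with "pixels" (400x640x3 uint8, red, green, blue), "z_map" (400x640 float32, m along the optical axis (not along the pixel's ray), 0 where there is no reading), "K" (3x3 intrinsics, pixels), "dist_coeffs" ([k1, k2, p1, p2, k3] as OpenCV has them; the pictures are not rectified), "position" and "attitude" of the camera in the world. Camera axes: x right, y down, z forward; pixel columns grow to the right and rows downward; lengths in m; the calibration is good to about 2 mm. A picture is of the moment at which its call begins.
A pose or a line that the arm cannot do raises env.PlanningError and nothing moves.
- env.finish_job(): hands the job in; it is judged then, once.
Readings, each from a call of its own:
- env.read_time(): time.
- env.read_joint_positions(): joint angles.
- env.read_joint_vel(): joint speeds.
- env.read_effort(): joint torques, N m.
- env.read_eef_pos(): TCP position.
- env.read_tcp_rot(): TCP orientation.
- env.read_wrist_force(): force on the tool from outside, world axes, zero at the start.
- env.read_wrist_torque(): the same for the moment, N m.
- env.read_finger_gap(): finger opening in m.
- env.read_finger_force(): force on a finger pad.
Only numpy, scipy, OpenCV 4.12 (cv2) and the standard library are available. Lean on these libraries where they do the work, as an engineer would, in place of code of your own. Each camera call takes 0.05 s, during which the arm holds its last target. There are 200 camera calls.

## Task

Push the new printing block, the big flat one that has no handle yet, up the ramp of the wooden jig and over the lip so that it drops flat into the bed; slide it, do not carry or tip it. Then, with it lying flat, press it squarely home against the stop on the end fence and keep a firm but gentle pressure on it, about 10 N and never more than 20 N, for a good second; leave it there, touching the stop. Do not disturb the other things on the table.

Things in the scene. Friction and masses are not known exactly. Their poses are not given: they have to be found in the camera images.
- block: The new printing block: square dark wood slab 110 x 110 x 40 mm tall, 0.3 to 0.6 kg, no handle, pale line round its sides, two dark dots on top; too wide to grip. Origin: centre of underside, z up, x and y square to its sides. Starts flat on the table before the ramp, its x within 0.3 rad of the jig's x, up to 25 mm off the jig's centre line.
- jig: The fixed plywood jig: ramp, lip, bed. Origin: on its centre line at table height, under the lip's inner edge. x = push direction (roughly world +y), z up. 170 mm wide. Along x: ramp from -150 mm (height 0) straight up to 20 mm at -12 mm; lip, flat 20 mm high, to 0; then bed 14 mm high to 195 mm. Wood on wood, friction not known (0.4 to 0.8).
- bed (a point): The middle of the bed's surface just behind the lip: on the jig's centre line at the lip's inner edge, 14 mm high. Along the bed run side cheeks, inner faces 58 mm either side of the centre line (3 mm play for the block), tops 28 mm high; wings, tops 30 mm high, flare from there to 75 mm either side at jig x = -50 mm. The block has dropped in when its origin is over 55 mm past this point along x.
- fence: The end fence: wooden bar 112 mm wide, 22 thick, 40 tall, fixed across the bed. Origin: foot of the middle of its face towards the ramp, 147 to 155 mm past the lip; x as the jig's. On two rods it carries the stop, a wooden plate 104 x 6 x 30 mm tall meeting the block: its face is set 8 to 32 mm before the fence's face, not measured: feel for it. Locked: it does not give.
- stamp_long: Bystander, leave alone: printing block 120 x 75 mm with a handle, 62 mm tall; origin under its centre.
- stamp_square: Bystander, leave alone: printing block 85 x 85 mm with a handle, 62 mm tall; origin under its centre.
- offcut: Bystander, leave alone: small dark wood slab 65 x 50 x 30 mm; origin under its centre. Stands beside the ramp.
- jar: Bystander, leave alone: amber glass jar with a white cap, 64 mm across, 62 mm tall; origin under its centre. Stands beside the ramp.
- brush: Bystander, leave alone: brush lying on the table; origin under its middle, x along it.
Things that resemble listed ones, but are neither listed nor needed, are in the scene too. What is shaped like the block but blue or yellow is not meant.

How it is judged:
On the way, in this order (a step that is already met when the one before it is completed fails the run):
1. the block lies on the ramp, sloping with it (angle between block's own z axis and vertical above 0.1 rad and contact force between block and jig above 0.5 N and x of block in the frame of jig between -0.13 and 0 m), for 0.1 s.
2. lying flat in the bed, the block is pressed against the fence's stop with 4 to 20 N for 0.8 s (z of block in the frame of jig between 0.012 and 0.0165 m and angle between block's own z axis and vertical below 0.03 rad and x of block in the frame of jig above 0.054 m and y of block in the frame of jig between -0.006 and 0.006 m and contact force between block and fence between 4 and 20 N), for 0.8 s.
At the end, for the whole second after the job is handed in: The block lies flat in the bed behind the lip (underside at bed height within 2.5 mm, tilt under 0.03 rad), within 2.5 mm of the stop's face, square to the jig within 0.04 rad, at rest and released (z of block in the frame of jig between 0.012 and 0.0165 m and angle between block's own z axis and vertical below 0.03 rad and x of block in the frame of jig above 0.054 m and y of block in the frame of jig between -0.006 and 0.006 m and x of stop_c0 in the frame of block below 0.0605 m and angle between the x axis of block and the x axis of jig, either way round below 0.04 rad and linear speed of block below 0.01 m/s and contact force between the fingers and block below 0.1 N); the robot touches nothing.
It fails at once if the fence's stop is pressed with more than 20 N (contact force between block and fence above 20 N).
It fails at once if the block is lifted clear of the jig (height (world z) of block above 0.045 m).
It fails at once if the block is tipped by more than 0.4 rad (angle between block's own z axis and vertical above 0.4 rad).
It fails at once if a bystander is moved more than 20 mm (distance of any of stamp_long, stamp_square, offcut, jar, brush from where it was at the start of the episode above 0.02 m).
It also fails if it takes over 64 s, if anything falls off the work surface, if the arm or the gripper's body presses on something with over 40 N, if the wrist force passes 120 N, or if a joint passes its speed limit or range.

## Working session

There is one attempt and no reset: what is moved stays moved. The work goes in short steps, each a Python script; the robot and the scene stay as the last script left them, time stands still between calls to the robot, and variables do not carry over. Pictures are saved under pics/ and viewed, at most 10 in all, crops included, and the job is handed in when it is done.

```bash
ls; mkdir -p pics
python3 - <<'E'
from cell import env
import cv2,numpy as np,pickle
d={}
for n in ("scene","top"):
    im=env.get_image(n); d[n]=im
    cv2.imwrite(f"pics/{n}0.png",im["pixels"][:,:,::-1])
    print(n,im["K"].tolist(),im["dist_coeffs"],im["position"],im["attitude"])
pickle.dump(d,open("d0.pkl","wb"))
print(env.read_time(),env.grasp_offset,env.read_tcp_rot(),env.read_wrist_force())
E
```

```text
pics
scene [[378.3785220668263, 0.0, 313.7491205591399], [0.0, 378.3785220668263, 194.5730330069117], [0.0, 0.0, 1.0]] [-0.08559816  0.          0.          0.          0.        ] [ 1.36525662 -0.25447932  0.68493568] [ 0.7301995   0.5025969  -0.25860889 -0.38383132]
top [[510.4336950309656, 0.0, 318.59648996507207], [0.0, 510.4336950309656, 201.27894607105682], [0.0, 0.0, 1.0]] [-0.06984238  0.          0.          0.          0.        ] [0.2823388  0.10907234 1.24064737] [-0.69558686  0.71300626 -0.06398498  0.06072001]
0.1 -0.0187 [ 1.24561614e-01  9.92211392e-01 -9.67125376e-04 -1.52851156e-04] [ 1.17743878  0.13624237 -0.94016612]
```

View pics/top0.png

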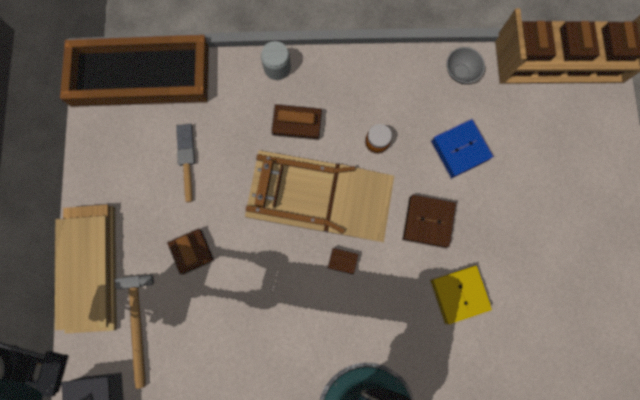

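View pics/scene0.png

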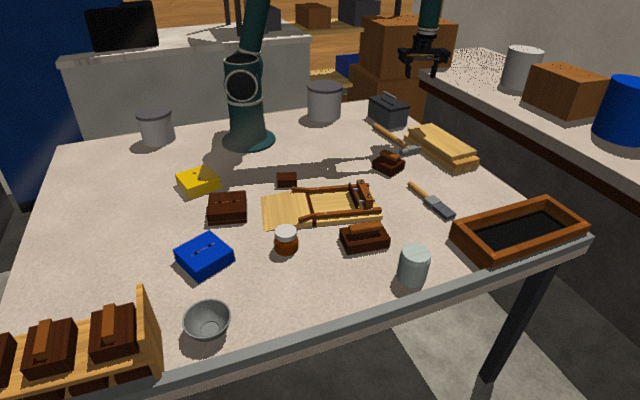

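The top view has the jig at (320,195), with its ramp foot on the right at x≈390. These could be taken for the block:

| Thing | Pixel (top view) | Verdict |
|---|---|---|
| Dark slab | (430,220) | Two dots, no handle, big: my choice |
| Offcut | (344,260) | Small |
| Blue slab | (462,148) | Wrong colour |
| Yellow slab | (462,294) | Wrong colour |
| Handled stamps | (297,121), (190,250) | Have handles |
| Rack stamps | (540-620,40) | Have handles |

The jar is at (379,137). Next I measure with depth and take a close crop.

```bash
cat > h.py <<'E'
import cv2,numpy as np
from scipy.spatial.transform import Rotation as R
def world(im):
    """world point of each pixel, from the depth map"""
    h,w=im["z_map"].shape
    uv=np.stack(np.meshgrid(np.arange(w),np.arange(h)),-1).reshape(-1,1,2).astype(float)
    n=cv2.undistortPoints(uv,im["K"],im["dist_coeffs"]).reshape(-1,2)
    z=im["z_map"].reshape(-1,1).astype(float)
    P=R.from_quat(im["attitude"]).apply(np.hstack([n*z,z]))+im["position"]
    return P.reshape(h,w,3)
def rect(P,m):
    """min-area rectangle of the largest blob of mask m, in world xy (mm)"""
    n,l,s,_=cv2.connectedComponentsWithStats(m.astype(np.uint8))
    k=1+np.argmax(s[1:,4]); q=P[l==k]
    (c,sz,a)=cv2.minAreaRect((q[:,:2]*1000).astype(np.float32))
    return np.array(c),sz,a,np.median(q[:,2])*1000,len(q)
E
python3 - <<'E'
import pickle,cv2,numpy as np
from h import *
d=pickle.load(open("d0.pkl","rb")); im=d["top"]; P=world(im); px=im["pixels"]
print("table z",np.median(P[300:390,200:300,2]), "near ramp",np.median(P[225:240,395:400,2]))
hsv=cv2.cvtColor(px,cv2.COLOR_RGB2HSV)
Z=P[...,2]
def box(u0,v0,u1,v1):
    m=np.zeros(Z.shape,bool); m[v0:v1,u0:u1]=True; return m
for n,b,lo,hi in (("block",(395,185,465,255),.034,.046),("blue",(425,110,500,185),.034,.046),("yellow",(425,255,500,330),.034,.046),("offcut",(325,240,365,280),.024,.036),("jar",(360,115,400,160),.05,.07),("stampL",(265,95,330,142),.025,.07),("stampS",(160,220,220,280),.025,.07)):
    print(n,*rect(P,box(*b)&(Z>lo)&(Z<hi)))
# jig: plywood colour
for p in [(385,210),(360,200),(345,200),(338,200),(330,200),(310,190),(290,190),(278,187),(265,185),(400,215),(430,205)]:
    print(p,px[p[1],p[0]],hsv[p[1],p[0]],np.round(P[p[1],p[0]]*1000,1))
cv2.imwrite("pics/crop.png",cv2.resize(px[105:285,235:505,::-1],None,fx=2.9,fy=2.9,interpolation=cv2.INTER_CUBIC))
E
```

```text
table z -0.0012538390409045919 near ramp -0.0017008447276345429
block [ 444.38870239 -164.18380737] (109.45809936523438, 111.43404388427734) 77.81968688964844 38.27093231166878 1986
blue [ 626.20196533 -258.24890137] (111.083251953125, 114.0538558959961) 24.20368003845215 38.23724335990075 1865
yellow [ 267.21316528 -229.48065186] (112.17784118652344, 112.77080535888672) 15.318290710449219 38.33888935168173 2182
offcut [354.40377808  47.29886246] (64.90335083007812, 50.0775260925293) 74.52342987060547 28.363634024195285 567
jar [651.51855469 -49.81126404] (54.871063232421875, 55.78422927856445) 48.58837890625 59.730845555857506 426
stampL [704.92028809 151.4493103 ] (120.3008804321289, 77.09659576416016) 82.65522766113281 33.42067452219189 1414
stampS [385.63223267 410.95053101] (86.2525405883789, 85.70685577392578) 23.49781036376953 33.664560766730524 1266
(385, 210) [159 132  92] [ 18 107 159] [477.7 -62.5   0.7]
(360, 200) [156 129  86] [ 18 114 156] [502.7  -1.1   8.9]
(345, 200) [163 135  91] [ 18 113 163] [502.8  36.1  13.8]
(338, 200) [169 141  97] [ 18 109 169] [503.1  53.2  14.5]
(330, 200) [76 50 30] [ 13 154  76] [502.6  72.9  19.8]
(310, 190) [164 139  94] [ 19 109 164] [530.  121.   12.7]
(290, 190) [161 133  91] [ 18 111 161] [531.3 170.1  12.1]
(278, 187) [56 40 29] [ 12 123  56] [532.7 197.1  44.7]
(265, 185) [113  76  40] [ 15 165 113] [535.7 226.9  57.1]
(400, 215) [155 143 133] [ 14  36 155] [464.9 -99.6  -3.3]
(430, 205) [70 45 34] [  9 131  70] [ 481.3 -166.3   37.8]
```

View pics/crop.png

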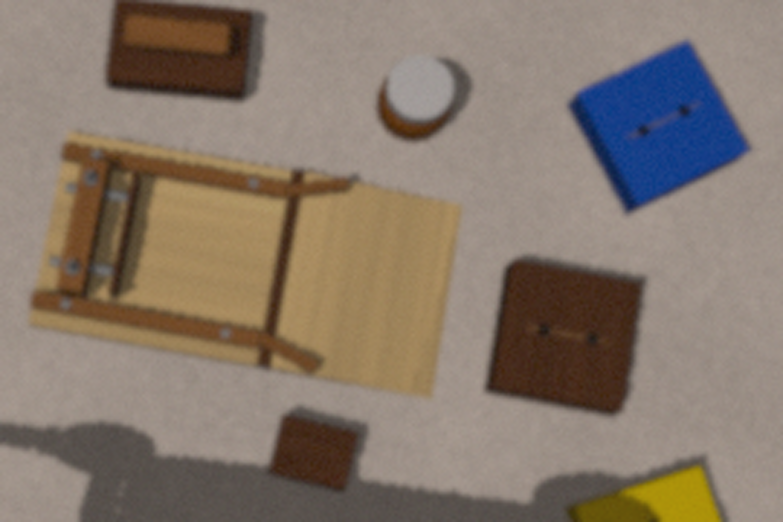

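The crop confirms it: dark slab with two dots at crop (543,330) and (592,338), no handle, lying before the ramp foot. The lip is the dark stripe at crop x≈280, and the stop plate is at about (122,235). Now the jig's pose.

Run:
```python
import pickle,cv2,numpy as np
from h import *
d=pickle.load(open("d0.pkl","rb")); im=d["top"]; P=world(im); px=im["pixels"]
hsv=cv2.cvtColor(px,cv2.COLOR_RGB2HSV); Z=P[...,2]
b=np.zeros(Z.shape,bool); b[145:245,240:400]=True
m=b&(hsv[...,1]>75)&(hsv[...,0]<25)
m=cv2.morphologyEx(m.astype(np.uint8),cv2.MORPH_OPEN,np.ones((3,3)))>0
c,sz,a,_,n=rect(P,m); print("jig outline",c,sz,a,n)
# ramp sides / end: boundaries in world xy, direction from rect
a=np.deg2rad(a); 
for k in range(4):
    u=np.array([np.cos(a),np.sin(a)])
    if u[1]>0.8: break
    a+=np.pi/2
print("yaw deg",np.rad2deg(a))
v=np.array([-u[1],u[0]])
Q=P[b]; X=Q[:,:2]*1000-c; lx=X@u; ly=X@v; z=Q[:,2]*1000
L=max(sz); print("foot at",c-u*L/2)
# profile along centre strip, x measured from foot -150
jx=lx+L/2-150
for x in range(-160,170,6):
    s=(abs(jx-x)<3)&(abs(ly)<40)
    print(x,np.round(np.median(z[s]),1),end=" | ")
# cheeks: lateral profile over bed
print()
for y in range(-90,91,4):
    s=(abs(jx-60)<40)&(abs(ly-y)<2)
    print(y,np.round(np.percentile(z[s],50),1) if s.any() else None,end=" | ")
# block in jig frame
o=c-u*(L/2-150); B=np.array([444.39,-164.18])-o
print("\norigin",o,"block jig x,y",B@u,B@v)
np.save("jig.npy",np.r_[o/1000,u])
```

```text
jig outline [447.92718506 110.98291016] (344.5439147949219, 323.33770751953125) 78.15288543701172 9356
yaw deg 78.15288543701172
foot at [412.55959554 -57.61946503]
-160 -1.6 | -154 -1.8 | -148 -1.5 | -142 -0.6 | -136 0.1 | -130 0.8 | -124 2.1 | -118 2.6 | -112 2.9 | -106 4.1 | -100 4.2 | -94 5.2 | -88 6.8 | -82 7.0 | -76 8.0 | -70 9.0 | -64 10.0 | -58 10.1 | -52 11.2 | -46 12.2 | -40 13.7 | -34 14.4 | -28 14.5 | -22 15.9 | -16 17.0 | -10 17.2 | -4 17.2 | 2 12.0 | 8 11.2 | 14 11.4 | 20 11.1 | 26 11.7 | 32 11.5 | 38 11.4 | 44 11.0 | 50 11.6 | 56 11.5 | 62 11.8 | 68 11.5 | 74 11.7 | 80 11.4 | 86 11.7 | 92 11.6 | 98 11.5 | 104 11.3 | 110 11.5 | 116 12.2 | 122 11.8 | 128 16.1 | 134 11.5 | 140 12.3 | 146 12.1 | 152 23.5 | 158 23.3 | 164 25.8 | 
-90 12.3 | -86 12.0 | -82 12.4 | -78 11.3 | -74 11.8 | -70 12.2 | -66 12.4 | -62 12.6 | -58 13.0 | -54 12.1 | -50 12.4 | -46 12.1 | -42 12.8 | -38 12.6 | -34 12.7 | -30 11.8 | -26 11.8 | -22 11.9 | -18 12.2 | -14 12.5 | -10 26.2 | -6 26.0 | -2 26.8 | 2 17.8 | 6 11.9 | 10 12.6 | 14 10.4 | 18 -1.7 | 22 -2.2 | 26 -1.9 | 30 -2.1 | 34 -1.5 | 38 -1.8 | 42 -1.8 | 46 -1.8 | 50 -0.9 | 54 -1.5 | 58 -1.6 | 62 1.0 | 66 0.3 | 70 None | 74 None | 78 None | 82 None | 86 None | 90 None | 
origin [443.35473195  89.18536995] block jig x,y -247.75586736429324 -53.029356570023054
```

Run:
```python
import pickle,cv2,numpy as np
from h import *
d=pickle.load(open("d0.pkl","rb")); im=d["top"]; P=world(im); px=im["pixels"]
hsv=cv2.cvtColor(px,cv2.COLOR_RGB2HSV); Z=P[...,2]
b=np.zeros(Z.shape,bool); b[145:245,240:400]=True
b&=(im["z_map"]>0.3)
m=b&(hsv[...,1]>75)&(hsv[...,0]<25)&(Z<.07)
m=cv2.morphologyEx(m.astype(np.uint8),cv2.MORPH_OPEN,np.ones((3,3)))>0
c,sz,a,_,n=rect(P,m); print("jig outline",c,sz,a,n)
a=np.deg2rad(a); 
for k in range(4):
    u=np.array([np.cos(a),np.sin(a)])
    if u[1]>0.8: break
    a+=np.pi/2
v=np.array([-u[1],u[0]])
Q=P[b]; X=Q[:,:2]*1000-c; lx=X@u; ly=X@v; z=Q[:,2]*1000
L=max(sz); jx=lx+L/2-150
def prof(coord,sel,rng,w=1):
    print([(int(t),float(np.round(np.median(z[sel&(abs(coord-t)<w)]),1))) for t in rng if (sel&(abs(coord-t)<w)).any()])
print("yaw",np.rad2deg(a))
print("lip");prof(jx,abs(ly)<40,range(-20,14,2))
print("foot");prof(jx,abs(ly)<60,range(-160,-140,2))
print("lat0-40");prof(ly,(abs(jx-22)<18),range(-92,93,2))
print("lat80-110");prof(ly,(abs(jx-95)<18),range(-92,93,2))
print("ramp lat");prof(ly,(abs(jx+80)<20),range(-92,93,2))
print("stop/fence");prof(jx,abs(ly)<30,range(114,180,2))
o=c-u*(L/2-150); B=np.array([444.39,-164.18])-o
print("origin",o,"block jig x,y",B@u,B@v)
np.save("jig.npy",np.r_[o/1000,u])
```

```text
jig outline [519.57495117  95.86399078] (344.7020263671875, 176.55807495117188) 78.33341979980469 9311
yaw 78.33341979980469
lip
[(-20, 17.3), (-18, 17.4), (-16, 17.7), (-14, 18.5), (-12, 17.2), (-10, 18.8), (-8, 17.5), (-6, 18.2), (-4, 17.8), (-2, 17.3), (0, 15.6), (2, 13.1), (4, 11.8), (6, 12.2), (8, 12.6), (10, 13.7), (12, 12.3)]
foot
[(-160, -2.9), (-158, -1.1), (-156, -0.7), (-154, -1.4), (-152, -1.3), (-150, -1.0), (-148, -0.8), (-146, -1.4), (-144, -1.1), (-142, -0.1)]
lat0-40
[(-92, -2.6), (-90, -1.1), (-88, -1.9), (-86, -1.1), (-82, 11.0), (-80, 10.9), (-78, 12.6), (-76, 12.5), (-74, 12.2), (-72, 15.1), (-70, 22.0), (-68, 25.6), (-66, 25.0), (-64, 28.4), (-62, 25.7), (-60, 25.8), (-58, 26.8), (-56, 22.8), (-54, 12.6), (-52, 11.7), (-50, 12.7), (-48, 12.9), (-46, 12.9), (-44, 12.7), (-42, 12.2), (-40, 12.5), (-38, 11.1), (-36, 12.5), (-34, 11.7), (-32, 12.1), (-30, 13.5), (-28, 12.5), (-26, 12.0), (-24, 12.6), (-22, 13.2), (-20, 11.3), (-18, 11.5), (-16, 12.1), (-14, 12.3), (-12, 11.6), (-10, 12.2), (-8, 12.1), (-6, 12.5), (-4, 11.3), (-2, 12.4), (0, 12.1), (2, 13.3), (4, 11.
[... 2571 characters left out ...]
 7.3), (62, 8.4), (64, 7.2), (66, 7.8), (68, 8.1), (70, 7.7), (72, 10.2), (74, 8.2), (76, 6.5), (78, 8.1), (80, 9.1), (82, 8.0), (84, 7.8), (86, 9.5), (88, 5.6), (90, -2.1), (92, -1.7)]
stop/fence
[(114, 12.6), (116, 11.5), (118, 10.6), (120, 13.3), (122, 12.3), (124, 26.7), (126, 45.1), (128, 46.1), (130, 46.3), (132, 38.6), (134, 14.3), (136, 12.6), (138, 13.2), (140, 13.1), (142, 11.7), (144, 12.7), (146, 13.1), (148, 12.5), (150, 29.3), (152, 50.2), (154, 51.6), (156, 52.7), (158, 51.8), (160, 51.9), (162, 52.6), (164, 51.8), (166, 51.9), (168, 52.1), (170, 52.4), (172, 52.9), (176, 36.3), (178, 15.1)]
origin [515.05521658  73.97472881] block jig x,y -247.5243169771169 21.046619587792225
```

The jig fits: 345 mm long, ramp foot at -150, lip near 0. The cheeks and board put the centre line 2.3 mm to +y. The stop face is at about 124 mm. The block is aligned to within about 0.5° but sits 19 mm off centre. I'll first nudge it sideways with two spread fingers, checking the result in the picture.

```bash
cat >> h.py <<'E'
from cell import env
J=np.load("jig.npy"); u=J[2:]; v=np.array([-u[1],u[0]]); O=J[:2]+0.0023*v
def pos(x,y,z): return np.r_[O+x/1000*u+y/1000*v, z/1000]   # jig mm -> world m
def jig(p): return np.array([(p[:2]-O)@u,(p[:2]-O)@v])*1000
def quat(close,tilt=0):
    """fingers close along 'x' or 'y' of the jig; tilt: tips lean towards jig +x; the half turn nearer the middle of joint 6"""
    U=np.r_[u,0];V=np.r_[v,0]; z=np.sin(tilt)*U+np.array([0,0,-np.cos(tilt)])
    out=[]
    for s in (1,-1):
        y=s*(U if close=='x' else V); q=R.from_matrix(np.c_[np.cross(y,z),y,z]).as_quat()
        j=env.inverse_kinematics(pos(-250,40,150),q)
        if j is not None: out.append((abs(j[5]),q))
    return min(out,key=lambda t:t[0])[1]
def block(pic=None):
    im=env.get_image("top"); P=world(im); hsv=cv2.cvtColor(im["pixels"],cv2.COLOR_RGB2HSV); Z=P[...,2]
    X=(P[...,:2]-O); jx=X@u*1000; jy=X@v*1000
    m=(im["z_map"]>.3)&(abs(jy)<110)&(jx>-330)&(jx<130)&(Z>.033)&(Z<.07)&(hsv[...,2]<110)&(hsv[...,0]<25)
    m=cv2.morphologyEx(m.astype(np.uint8),cv2.MORPH_OPEN,np.ones((3,3)))>0
    c,sz,a,z,n=rect(P,m)
    if pic: cv2.imwrite(pic,im["pixels"][:,:,::-1])
    da=(a-np.rad2deg(np.arctan2(u[1],u[0]))+45)%90-45
    return np.round(jig(c/1000),1),np.round(sz,1),round(da,2),round(z,1)
E
python3 - <<'E'
from h import *
print(block())
q=quat('x'); 
env.move_gripper(0.04)
env.goto(pos(-247,88,200),q); print(env.read_joint_positions())
env.move_straight(pos(-247,88,12)); print(env.read_finger_gap(),env.read_wrist_force())
hit=env.move_straight(pos(-247,64,12),rate=0.03,max_force=20)
print(hit,jig(env.read_eef_pos()),env.read_wrist_force())
env.move_straight(pos(-247,75,12)); env.move_straight(pos(-247,90,200),rate=.25)
print(block("pics/a.png"),env.read_time())
E
```

```text
(array([-247.9,   18.2]), array([110.1, 111.2]), np.float64(-0.46), np.float64(38.1))
[-4.38638355e-01 -2.39748389e-01  2.18575231e+00  1.48925214e-04
  1.19544266e+00  1.33466385e+00]
0.04037807015740026 [ 0.57229145  0.03546515 -0.01638494]
False [-246.84931968   64.30956874] [-2.0201978   0.95223626 -1.36476687]
(array([-244.6,  -18.6]), array([104.8,  73.9]), np.float64(0.32), np.float64(38.1)) 7.4667
```

Run:
```python
from h import *
q=quat('y',0.144)
env.move_gripper(0.06)
env.goto(pos(-335,0,180),q); print(env.read_joint_positions())
print(block())
env.move_straight(pos(-330,0,13)); print(env.read_finger_gap(),env.read_wrist_force())
def st(h): print(h,np.round(jig(env.read_eef_pos()),1),np.round(env.read_wrist_force(),2),round(env.read_time(),2))
st(env.move_straight(pos(-250,0,13),rate=.05,max_force=20))
st(env.move_straight(pos(-163,0,14),rate=.05,max_force=20))
print(block("pics/b.png"))
```

```text
[-0.65269858  0.03720996  1.98180763  0.13974498  1.18883911 -0.50513023]
(array([-247. ,   -0.9]), array([109.6, 111.5]), np.float64(-0.3), np.float64(38.1))
0.05977068406536635 [-0.31333107 -0.3184942   0.29720293]
False [-250.   -0.] [-0.84 -2.28  0.45] 12.63
False [-163.   -0.] [-1.32 -1.54  0.13] 14.53
(array([-98.8,  -0.7]), array([110.5, 112. ]), np.float64(0.05), np.float64(46.1))
```

View pics/b.png

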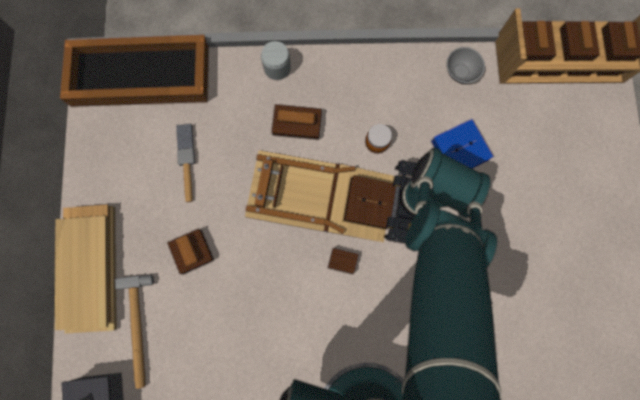

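The block lies square on the ramp at (370,202), 0.7 mm off the centre line, and the bystanders are untouched. On up the slope and over the lip.

Run:
```python
from h import *
def st(h): print(h,np.round(jig(env.read_eef_pos()),1),np.round(env.read_wrist_force(),2),round(env.read_time(),2))
st(env.move_straight(pos(-75,0,27.5),rate=.04,max_force=20)); print(block())
st(env.move_straight(pos(-45,0,34),rate=.03,max_force=20)); print(block())
st(env.move_straight(pos(-20,0,34),rate=.03,max_force=20)); print(block("pics/c.png"))
```

```text
False [-75.1  -0.3] [-0.58 -5.15  1.03] 16.95
(array([-8.4, -4.3]), array([106.7, 118.5]), np.float64(0.18), np.float64(58.6))
False [-44.8   0.4] [-1.28  0.41  0.15] 18.18
(array([23.5, -0.1]), array([106.6, 110.9]), np.float64(-0.14), np.float64(56.3))
False [-19.7  -0.1] [-0.26 -0.92  0.23] 19.21
(array([48.3, -0. ]), array([103.9, 111.2]), np.float64(0.51), np.float64(55.2))
```

Run:
```python
from h import *
F=lambda n=4: np.mean([-(env.read_wrist_force()[:2]@u) for _ in range(n)])
h=env.move_straight(pos(-4,0,34),rate=.015,max_force=7)
print(h,jig(env.read_eef_pos()),F(),block(),env.read_time())
x=jig(env.read_eef_pos())[0]
for i in range(40):
    x+=0.7
    h=env.move_straight(pos(x,0,34),rate=.007,max_force=5)
    f=F(); print(round(x,1),h,round(f,2),round(jig(env.read_eef_pos())[0],2),round(env.read_time(),2))
    if h or f>5: break
```

```text
False [-3.91138717  0.15565989] 1.8949906652849708 (array([64.9,  0.1]), array([103.5, 111.2]), np.float64(0.08), np.float64(52.2)) 20.525
-3.2 False 2.14 -3.24 20.79
-2.5 False 1.83 -2.5 21.04
-1.8 False 2.25 -1.75 21.29
-1.1 False 1.28 -1.04 21.54
-0.4 False 1.02 -0.36 21.79
0.3 False 0.86 0.36 22.04
1.0 False 1.84 1.05 22.29
1.7 False 2.37 1.76 22.54
2.4 False 1.46 2.44 22.79
3.1 False 1.61 3.15 23.04
3.8 False 2.94 3.75 23.29
4.5 False 5.67 3.92 23.54
```

Stop felt at TCP ≈ +3.5 mm, with about 1.6 N of sliding friction. Now I build up to about 11.5 N at the wrist (about 10 N on the stop) and hold.

Run:
```python
from h import *
def F():
    s=[]
    for _ in range(5): env.hold(.03); s.append(-(env.read_wrist_force()[:2]@u))
    return np.mean(s)
x=4.5; f=F(); print(x,round(f,2)); good=0
for i in range(40):
    dx=np.clip((11.3-f)*0.06,-.2,.2) if abs(f-11.3)>.8 else 0
    if dx: x+=dx; env.move_straight(pos(x,0,34),rate=.005,max_force=6)
    else: env.hold(.1)
    f=F(); t=env.read_time(); print(round(x,2),round(f,2),round(jig(env.read_eef_pos())[0],2),round(t,2))
    if 9<f<13.5: good=good or t
    else: good=0
    if good and t-good>2: break
print(block(),env.read_time())
```

```text
4.5 5.39
4.7 6.69 3.94 24.12
4.9 7.24 3.97 24.54
5.1 8.09 4.0 24.96
5.29 8.76 4.06 25.38
5.45 8.95 4.04 25.79
5.59 10.15 4.08 26.21
5.66 10.13 4.09 26.62
5.73 10.92 4.11 27.04
5.73 10.4 4.07 27.31
5.78 11.04 4.11 27.73
5.78 10.81 4.1 27.99
5.78 10.26 4.1 28.26
(array([75.7,  0.5]), array([107.8, 111. ]), np.float64(-0.05), np.float64(52.2)) 28.3083
```

Run:
```python
from h import *
env.move_straight(pos(-25,0,36),rate=.03); env.move_straight(pos(-80,0,160),rate=.15)
env.goto(pos(-250,0,200),quat('y',0.144))
print(block(),env.read_wrist_force(),env.read_time())
im=env.get_image("top"); cv2.imwrite("pics/e.png",cv2.resize(im["pixels"][105:285,235:505,::-1],None,fx=2.9,fy=2.9,interpolation=cv2.INTER_CUBIC))
```

```text
(array([71.7,  0.4]), array([115.5, 111. ]), np.float64(0.23), np.float64(52.0)) [-0.17902267  0.07613087  0.64778696] 31.325
```

View pics/e.png

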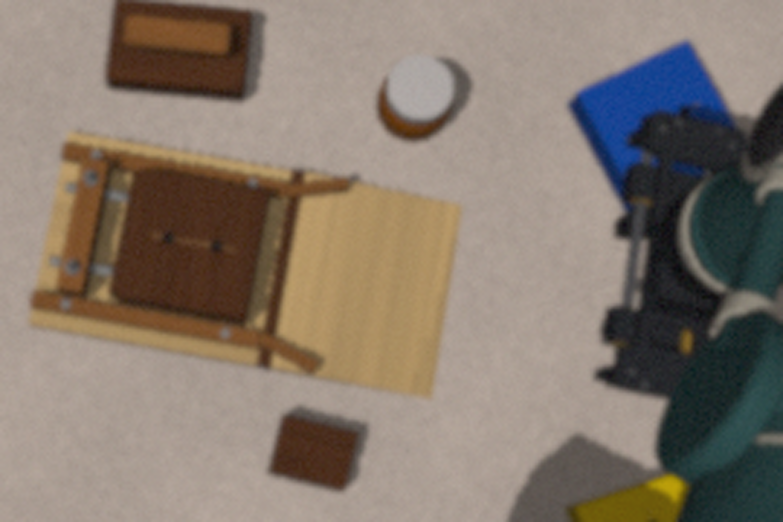

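The block lies flat in the bed at crop (190,245), square against the stop at crop x≈120. Its top measures 52 mm, which is 54 mm once the camera's known offset is allowed for. The bystanders are where they were and the arm is clear.

```bash
python3 -c "
from cell import env
print(env.finish_job())"
```

```text
the job is handed in; nothing more can be done
None
```

The job is handed in: the block slid up the ramp and over the lip, was pressed on the stop with about 9 N (estimated from the wrist force) for about 2 s, and was left flat and square against it, with the bystanders unmoved in the last picture. The judge returned no verdict.

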